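# Sort two strays, then crack open the clinging dry case and hold it ajar

### The job

Get the bench ready for drying: first put the stray phono cartridge with its fellow in the low clear tray, and the stray small round record adapter with its fellow in the open bamboo box, and let go of both. Then take the lid of the white dry case by its knob, pull it free of its clinging seal without letting it fly up, and hold it just ajar, its front edge raised about 25 mm. Finish while still holding the knob like this, and leave everything else as it lies.

Things in the scene. Friction and masses are not known exactly. Their poses are not given: they have to be found in the camera images.
- cartridge: The stray, lying on the table in front of the bins: phono cartridge on a headshell: black block 32 x 18 x 18 (x, y, z) under a flat aluminium plate 48 x 18 x 4 whose rear end carries a thin round pin; 60 long in all (x from -41 to +19), 18 wide, 22 high, 28 g. Origin: centre of the block's underside; x along its length, the pin to -x; z up
- adapter: The stray, standing on the table in front of the bins: round aluminium record adapter, 38 in diameter, straight side 14 high, then a blunt cone to 21, 60 g. Origin: centre of its underside; z up. (The similar but larger aluminium record clamp, 70 in diameter and 40 high, is not to be touched)
- tray_cartridge: The cartridge already in the clear tray, lying across its rear (+x) half; it has to stay in the tray. Same make-up as the stray: phono cartridge on a headshell: black block 32 x 18 x 18 (x, y, z) under a flat aluminium plate 48 x 18 x 4 whose rear end carries a thin round pin; 60 long in all (x from -41 to +19), 18 wide, 22 high, 28 g. Origin: centre of the block's underside; x along its length, the pin to -x; z up
- box_adapter: The adapter already in the bamboo box, in its rear (+x) half; it has to stay in the box. round aluminium record adapter, 38 in diameter, straight side 14 high, then a blunt cone to 21, 60 g. Origin: centre of its underside; z up
- tray: Fixed low open tray of clear acrylic, for cartridges: outside 140 x 110 x 26 (x, y, z), walls and floor 4 thick. Origin: centre of its underside; z up; -x is its front, towards the robot
- bamboo_box: Fixed open bamboo box, for adapters: outside 140 x 110 x 40 (x, y, z), walls and floor 6 thick. Origin: centre of its underside; z up; -x is its front, towards the robot
- case: Fixed white dry case, 150 x 160 x 70 (x, y, z), under a flat aluminium lid 154 x 164 x 8 whose top is at z = 81 when shut. Origin: centre of the case's underside; -x is its front, towards the robot. The lid's hinge axis runs along the case's y at x = +75, z = 73
- knob_top (a point): Centre of the top face of the lid's knob, an upright black cylinder 24 in diameter and 32 high that stands on the lid 50 in front of the case's centre (125 from the hinge axis) and is part of the lid; axes as the case's when shut
- lid_front (a point): Middle of the lid's front lower edge, 152 from the hinge axis; at z = 73 with the lid shut
- case_lid (a joint): Lid angle in rad: 0 shut, grows as the front edge rises (0.165 raises the front edge by 25 mm), stop at 1.2. The seal clings: lifting at the knob takes about 10 to 14 N over the first few mm; then it gives way suddenly, and from about 9 mm up at the front edge only the lid's own weight, about 2 to 3 N, is left. The knob moves on an arc about the hinge and tilts with the lid. If let go, the lid falls back to less than 10 mm from shut
- clamp: Bystander: stepped aluminium record clamp, 70 in diameter, 40 high. Origin: centre of its underside
- mirror: Bystander: small flat stainless stylus mirror, 24 disc on a thin stem, 116 long and 5 high, lying between the strays. Origin: on its underside, near the middle of its length
- screwdriver: Bystander: yellow screwdriver, 170 long, lying at the right. Origin: on its underside
- cleaner: Bystander: closed amber bottle, 40 in diameter, 100 high, behind the bins. Origin: centre of its underside
- brush: Bystander: record brush, 35 x 100 x 26, at the back. Origin: centre of its underside
Mind the look-alikes: they are no part of the job. What is shaped like the cartridge but blue or green is not meant.

How it is judged:
By the outcome, as a careful person would: the job done as asked, in the order asked, and still so for the second after the job is handed in, while the arm keeps its last pose, push and grip.
It also fails if it takes over 64 s, if anything falls off the work surface, if the arm or the gripper's body presses on something with over 40 N, if the wrist force passes 120 N, or if a joint passes its speed limit or range.

### The arm

A 6-joint arm with a two-finger parallel gripper is mounted at the origin on the work surface. World frame = base frame: x ahead of the robot, y to its left, z up, the work surface at z = 0. Lengths are in mm, angles in degrees, forces in N, time in s.
With the tool pointing down it reaches from about 300 to 825 mm from the base axis. Payload 5.4 kg.
Tool frame: the origin (TCP) lies at the very end of the fingers, on their centre line; the grasp point (between the pads) lies 19 mm behind it; z points along the fingers, y is the direction in which the jaws open and shut (so a half turn about z gives the same grasp; the last joint's range is limited). The gripper opens to 92 mm and grips with 3 to 60 N. Pads are 20 mm wide; open, the fingers measure 128 mm over their backs; the gripper's body (75 mm by 189 mm) begins 69 mm behind the grasp point.
Start: joints at [-86.179, 9.076, 91.501, -0, 79.423, -12.038], TCP at [157.112, -553.102, 214.601] pointing down, gripper open.
Joint ranges: [-166.64, 166.64], [-54.1, 131.32], [10.49, 154.53], [-73.88, 253.88], [9.74, 151.15], [-171.62, 171.62]. Speed limits (degrees/s): [147.25, 147.25, 180, 180, 180, 180].

### API

Orientations are given as a 3x3 rotation matrix whose columns are the frame's x, y, z axes.
In Python, from station import get_obs, vision, workorder gives the robot as it stands. The module is installed in compiled form; this text tells all that it offers.
- The arm moves only by the tool servo_tool, never from a script. Its argument "rows" is text: rows parted by semicolons, each of 7 numbers parted by spaces: the shift along the tool's x, y, z in cm, then the turn, a rotation vector about the tool's x, y, z in rad, then the finger opening in cm, from 0 to 9.19. A call has 1 to 10 rows; each row is the pose to reach, as a shift and turn from the pose commanded when the call began, along the tool's axes at that moment; what a row does not reach only later rows make up. A row lasts 1/10 s, in which the tool goes at most 50 mm and 8.59 degrees, less where a joint would pass 70% of its speed; a pose out of reach is approached as far as the arm can. A call with a gripper value outside its range is refused whole. The fingers move at their own pace and stop on an object; "squeeze" is the grip in N (left out, the last holds). Time passes only in rows, so rows that repeat a pose let the fingers close. It gives the time, the measured TCP pose, the force and the opening at its end, in the units of the state.
- get_obs(): the state, without advancing time (a new reading comes with each control period).
- vision.camera(name): name is "side" or "top" or "wrist"; returns (picture, depth): 400x640x3 uint8, red, green, blue; 400x640 float32, mm along the optical axis (not along the pixel's ray), 0 where there is no reading.
- vision.camera_model(name): a dict with "fx", "fy", "cx", "cy" (pixels), "rvec" (rotation vector, rad) and "tvec" (3), from world to camera coordinates, as OpenCV has them. Camera axes: x right, y down, z forward; pixel columns grow to the right and rows downward; lengths in mm; the calibration is good to about 2 mm. The wrist camera is an equidistant fisheye: a pixel r from the principal point sees the ray r / f radians off the axis. A picture is of the moment at which its call begins: read the wrist's pose just before it. camera_model takes no time and is no camera call; for the wrist camera it gives the pose at the moment of the call.
- workorder.finish_job(): hands the job in, once; it reports no verdict.
The state is a dict: "time": time; "joints": joint angles; "qd": joint speeds; "joint_torque": joint torques, N m; "tool_pos": TCP position; "tool_rot": TCP orientation; "ft_force": force on the tool from outside, world axes, zero at the start; "ft_torque": the same for the moment, N m; "finger_gap": finger opening in mm.
Only numpy, scipy, OpenCV 4.12 (cv2) and the standard library are available. Lean on these libraries where they do the work, as an engineer would, in place of code of your own. Each camera call takes 0.05 s, during which the arm holds its last target.

## Working session

There is one attempt and no reset: what is moved stays moved. The work goes in short steps, Python scripts to look and compute and a tool call to move; the robot and the scene stay as the last step left them, time stands still between calls to the robot, and variables do not carry over. Pictures are saved under pics/ and viewed, and the job is handed in when it is done.

Besides the shell and the picture viewer there is one more tool, called after ">>>" as name(argument=value, ...) on one line, values as JSON. servo_tool: Moves the arm, as the interface text tells. Its arguments: {"type":"object","properties":{"rows":{"type":"string"},"squeeze":{"type":"number"}},"required":["rows"]}

```bash
mkdir -p pics; cat > h.py <<'E'
import numpy as np, cv2
from station import get_obs, vision, workorder
def snap(n,f):
    p,d=vision.camera(n); cv2.imwrite('pics/'+f+'.png',p[:,:,::-1]); np.savez('pics/'+f+'.npz',p=p,d=d,**{k:np.array(v) for k,v in vision.camera_model(n).items()}); return p,d
def load(f): return np.load('pics/'+f+'.npz')
def ray(m,u,v):
    R=cv2.Rodrigues(np.array(m['rvec'],float))[0]; t=np.array(m['tvec'],float).ravel()
    d=np.array([(u-m['cx'])/m['fx'],(v-m['cy'])/m['fy'],1.0]); return -R.T@t, R.T@d
def plane(m,u,v,z):
    o,d=ray(m,u,v); return o+d*(z-o[2])/d[2]
def dep(m,u,v):
    o,d=ray(m,u,v); return o+d*m['d'][int(v),int(u)]
E
python3 - <<'E'
from h import *
o=get_obs(); print(o)
for n in ['side','top']:
    snap(n,n+'0'); print(n,vision.camera_model(n))
E
```

```text
{'time': 0.0, 'joints': array([-8.61781582e+01,  9.11158487e+00,  9.15695823e+01, -7.29243349e-04,
        7.94219081e+01, -1.20380290e+01]), 'qd': array([ 0.01734236, -0.05011557, -0.05246039,  0.05737498,  0.08855397,
       -0.08221577]), 'joint_torque': array([ 3.06376623e-04, -3.85569334e+01, -3.22109377e+01,  7.01602944e-02,
        3.77427076e-02, -1.24923999e-04]), 'tool_pos': array([ 157.07208253, -552.50481743,  213.65200186]), 'tool_rot': array([[ 9.61932334e-01,  2.73287702e-01, -1.32394759e-04],
       [ 2.73287493e-01, -9.61930729e-01,  1.79416763e-03],
       [ 3.62969363e-04, -1.76204969e-03, -9.99998382e-01]]), 'ft_force': array([-0.69153298,  0.95702607,  0.7249364 ]), 'ft_torque': array([ 0.0153617 , -0.01030074,  0.0030665 ]), 'finger_gap': 92.17835501709895}
side {'fx': 467.5941901434221, 'fy': 467.5941901434221, 'cx': 318.9047484490385, 'cy': 197.53311719007675, 'rvec': array([ 2.35536857, -0.80237635,  0.30264352]), 'tvec': array([-503.10273759,  275.27898223, 1257.0480109 ])}
top {'fx': 402.72120348719864, 'fy': 402.72120348719864, 'cx': 325.22801419954925, 'cy': 195.94603376538518, 'rvec': array([ 2.15319515, -2.16299644,  0.11810929]), 'tvec': array([-83.43459629, 570.30211032, 953.06992205])}
```

View pics/side0.png

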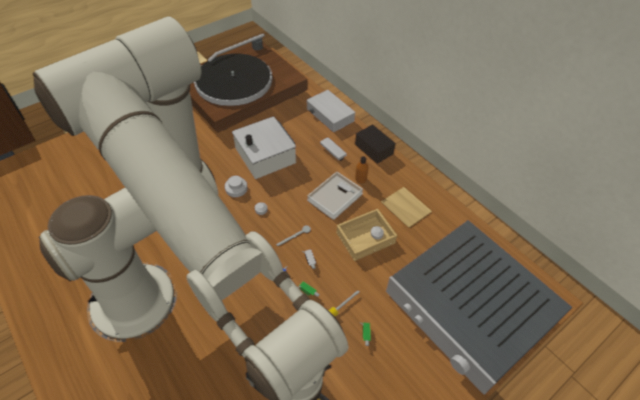

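View pics/top0.png

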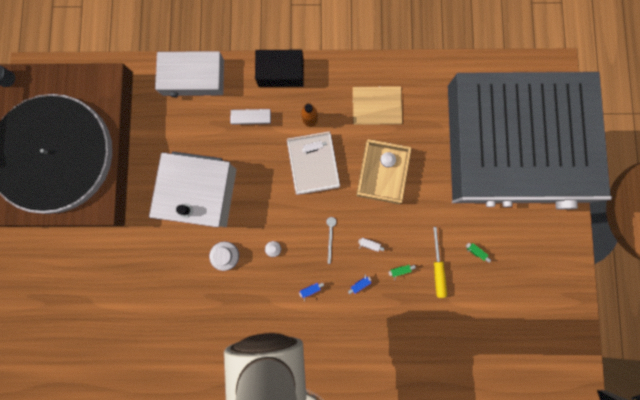

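The top view shows the stray cartridge at about (371,244), the stray adapter (273,249), the tray (314,162), the box (385,171) and the case with its knob at (183,210). The blue and green items are look-alikes. I'll zoom in next.

```bash
python3 - <<'E'
from h import *
m=load('top0'); p=m['p'][:,:,::-1]
a=cv2.resize(p[125:265,260:420],None,fx=5,fy=4.28,interpolation=cv2.INTER_CUBIC)
cv2.imwrite('pics/topz.png',cv2.resize(p[130:265,260:420],None,fx=4.4,fy=4.4,interpolation=cv2.INTER_CUBIC))
cv2.imwrite('pics/topk.png',cv2.resize(p[145:275,145:295],None,fx=4.4,fy=4.4,interpolation=cv2.INTER_CUBIC))
for n,u,v in [('cart',371,244),('adap',273,249),('table',340,280),('lid',192,180),('knob',183,210),('boxad',388,159),('trayc',314,147),('clamp',224,256)]:
    print(n,dep(m,u,v).round(1))
E
```

```text
cart [ 452.6 -197.2   21.5]
adap [441.5  42.2  20.8]
table [ 364.7 -121.4    1.6]
lid [603.3 225.5  82.2]
knob [530.2 232.2 114.9]
boxad [ 662.3 -242.5   27. ]
trayc [694.1 -58.4  26.2]
clamp [425.6 156.4  41.7]
```

View pics/topz.png

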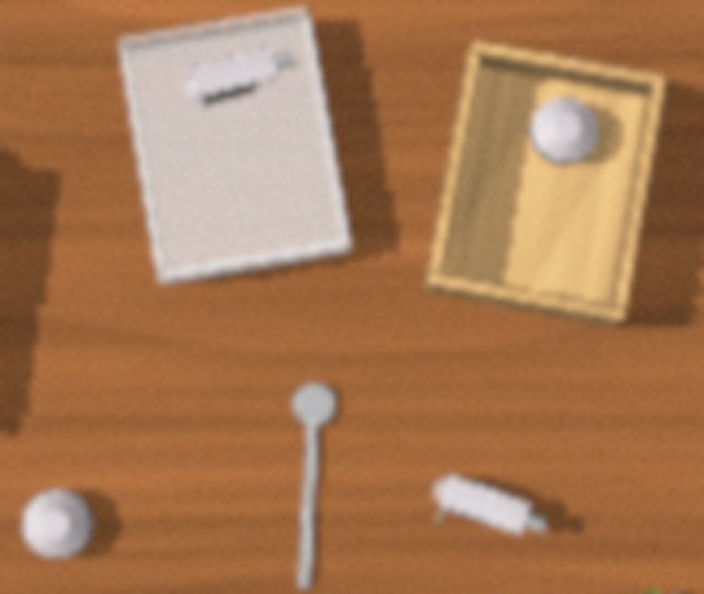

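View pics/topk.png

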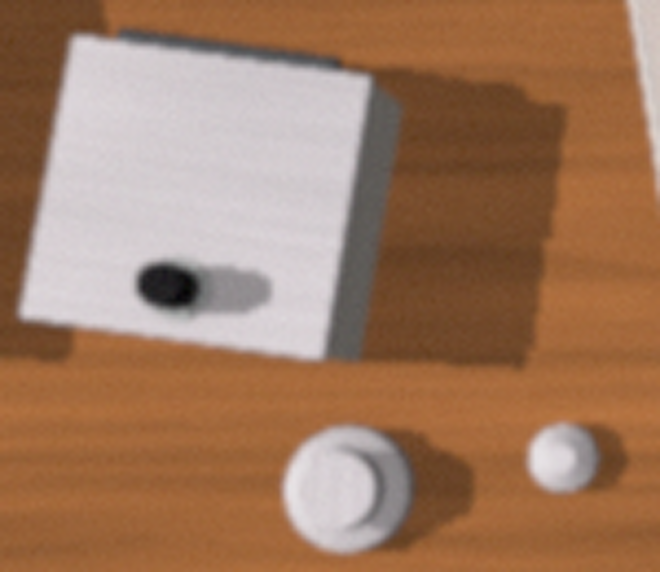

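```bash
python3 - <<'E'
from h import *
m=load('top0'); d=m['d']; H,W=d.shape
R=cv2.Rodrigues(m['rvec'])[0]; t=m['tvec'].ravel()
u,v=np.meshgrid(np.arange(W),np.arange(H))
c=np.stack([(u-m['cx'])/m['fx']*d,(v-m['cy'])/m['fy']*d,d],-1)
P=(c-t)@R
hsv=cv2.cvtColor(m['p'],cv2.COLOR_RGB2HSV)
def reg(u0,u1,v0,v1,f):
    k=np.zeros((H,W),bool);k[v0:v1,u0:u1]=1
    return k&f
grey=(hsv[...,1]<60)&(hsv[...,2]>90)
def rect(k,z,name):
    cs,_=cv2.findContours(k.astype(np.uint8),cv2.RETR_EXTERNAL,cv2.CHAIN_APPROX_NONE)
    cn=max(cs,key=cv2.contourArea)
    q=np.array([plane(m,a,b,z)[:2] for a,b in cn[:,0]],np.float32)
    r=cv2.minAreaRect(q); print(name,len(q),[np.round(x,1) for x in r]); print('   box',cv2.boxPoints(r).round(1).tolist()); return q
q=rect(reg(350,392,232,256,grey),22,'cart')
q=rect(reg(262,285,238,262,grey),7,'adap'); print(cv2.minEnclosingCircle(q))
z=P[...,2]
q=rect(reg(262,285,238,262,(z>8)&(z<30)),14,'adapZ')
q=rect(reg(350,392,232,256,(z>8)&(z<30)),22,'cartZ')
q=rect(reg(375,400,145,172,grey),13,'boxadap')
q=rect(reg(280,350,125,205,grey),26,'tray')
rect(reg(350,420,130,210,(z>30)&(z<60)),40,'box')
q=rect(reg(150,232,150,230,(z>75)&(z<140)),81,'lid')
q=rect(reg(170,200,200,220,(hsv[...,2]<60)),113,'knob(113)')
k=reg(165,200,195,225,(z>105)&(z<125)); print('knobtop',P[k].mean(0),np.median(P[k],0),k.sum())
k=reg(295,335,135,160,grey&(z>15)&(z<40)); print(k.sum())
E
```

```text
cart 55 [array([ 451.1, -197. ]), array([62.1, 20. ]), np.float64(69.8)]
   box [[431.1000061035156, -222.6999969482422], [449.79998779296875, -229.60000610351562], [471.20001220703125, -171.1999969482422], [452.5, -164.3000030517578]]
adap 43 [array([442.5,  45.4]), array([36.9, 37.2]), np.float64(0.5)]
   box [[423.8999938964844, 63.79999923706055], [424.20001220703125, 26.600000381469727], [461.20001220703125, 26.899999618530273], [460.79998779296875, 64.0999984741211]]
((442.2547607421875, 45.25044631958008), 19.50002670288086)
adapZ 41 [array([443.8,  43.2]), array([34.3, 34.5]), np.float64(0.5)]
   box [[426.5, 60.29999923706055], [426.79998779296875, 25.799999237060547], [461.1000061035156, 26.100000381469727], [460.79998779296875, 60.599998474121094]]
cartZ 61 [array([ 452.4, -197.4]), array([61.5, 23.2]), np.float64(79.8)]
   box [[435.5, -225.60000610351562], [458.3999938964844, -229.6999969482422], [469.20001220703125, -169.1999969482422], [446.3999938964844, -165.10000610351562]]
boxadap 41 [array([ 664.7, -243.9]), array([35.7, 38.1]), np.float64(44.7)]
   box [[638.5999
[... 415 characters left out ...]
 140.9]), np.float64(78.8)]
   box [[552.2000122070312, -271.0], [690.5, -298.5], [712.0, -190.3000030517578], [573.7000122070312, -162.8000030517578]]
lid 271 [array([586.6, 229.7]), array([165. , 161.3]), np.float64(81.7)]
   box [[494.8999938964844, 159.60000610351562], [654.5999755859375, 136.5], [678.2999877929688, 299.70001220703125], [518.5999755859375, 322.8999938964844]]
knob(113) 29 [array([530.4, 232.9]), array([27.3, 18. ]), np.float64(89.7)]
   box [[521.2999877929688, 219.3000030517578], [539.2999877929688, 219.1999969482422], [539.5, 246.5], [521.4000244140625, 246.60000610351562]]
knobtop [533.11596767 236.46131877 113.35470303] [532.68204404 236.47730521 113.79056441] 99
264
```

```bash
cat >> h.py <<'E'
from scipy.spatial.transform import Rotation as Rn
def Rdown(yy):  # tool y at yaw yy (deg), z down
    a=np.deg2rad(yy); y=np.array([np.cos(a),np.sin(a),0]); z=np.array([0,0,-1.]); return np.stack([np.cross(y,z),y,z],1)
def go(pos,yy=None,R=None):
    o=get_obs(); R0=o['tool_rot']; R1=Rdown(yy) if R is None else R
    s=R0.T@(np.array(pos,float)-o['tool_pos'])/10; r=Rn.from_matrix(R0.T@R1).as_rotvec()
    print('shift cm',s.round(2),'rot',r.round(3),'rows>=',np.linalg.norm(s)/5,np.linalg.norm(r)/.15,'| pos',o['tool_pos'].round(1),'F',o['ft_force'].round(1),'gap',round(o['finger_gap'],1),'t',o['time'])
E
python3 -c "
from h import *
go([454.9,-186.7,150],-20)"
```

```text
shift cm [ 38.65 -27.04   6.43] rot [-0.001 -0.001 -0.945] rows>= 9.52082873446179 6.29925771321841 | pos [ 157.1 -552.6  213.7] F [ 0.3 -0.5  0. ] gap 91.8 t 0.1
```

>>> servo_tool(rows="38.6 -27 6.4 0 0 -0.945 4.2;38.6 -27 6.4 0 0 -0.945 4.2;38.6 -27 6.4 0 0 -0.945 4.2;38.6 -27 6.4 0 0 -0.945 4.2;38.6 -27 6.4 0 0 -0.945 4.2;38.6 -27 6.4 0 0 -0.945 4.2;38.6 -27 6.4 0 0 -0.945 4.2;38.6 -27 6.4 0 0 -0.945 4.2;38.6 -27 6.4 0 0 -0.945 4.2;38.6 -27 6.4 0 0 -0.945 4.2")

```text
time: 1.1
tool_pos: [455.6, -184.4, 149.6]
tool_rot: [[0.339, 0.941, -0.001], [0.941, -0.339, 0.002], [0.001, -0.001, -1.0]]
ft_force: [0.5, -0.5, -0.1]
finger_gap: 42.1
```

>>> servo_tool(rows="0 0 0 0 0 0 4.2;0 0 0 0 0 0 4.2")

```text
time: 1.3
tool_pos: [454.3, -187.7, 150.3]
tool_rot: [[0.341, 0.94, -0.001], [0.94, -0.341, 0.0], [-0.0, -0.001, -1.0]]
ft_force: [-0.6, -0.6, 0.7]
finger_gap: 42.2
```

```bash
python3 - <<'E'
from h import *
go([454.9,-186.7,150],-20)
snap('wrist','w1'); print(vision.camera_model('wrist'))
E
```

```text
shift cm [0.12 0.02 0.03] rot [-0.001  0.     0.001] rows>= 0.024443260567126472 0.011150750391310913 | pos [ 454.3 -187.7  150.3] F [-0.6 -0.6  0.7] gap 42.2 t 1.3
{'fx': 309.70691628693146, 'fy': 309.70691628693146, 'cx': 318.5726099846915, 'cy': 197.4500387264971, 'rvec': array([-2.83599855,  0.50084583,  0.06755979]), 'tvec': array([-491.18314917,  -33.38905314,  323.09044096])}
```

View pics/w1.png

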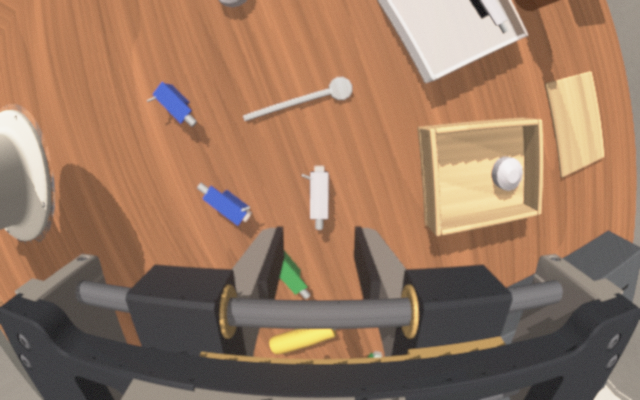

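The wrist view shows the white stray cartridge at (319,197), with its block end up at (319,172) and its pin end down at (319,228). The look-alikes are clear of it. I'll cast the fisheye rays next.

```bash
cat >> h.py <<'E'
def fray(m,u,v):
    R=cv2.Rodrigues(np.array(m['rvec'],float))[0]; t=np.array(m['tvec'],float).ravel()
    a=np.array([u-m['cx'],v-m['cy']]); r=np.hypot(*a); th=r/m['fx']
    d=np.r_[np.sin(th)*a/max(r,1e-9),np.cos(th)]; return -R.T@t,R.T@d
def fplane(m,u,v,z):
    o,d=fray(m,u,v); return o+d*(z-o[2])/d[2]
def frect(f,u0,u1,v0,v1,z,fn,name):
    m=load(f); m={k:m[k] for k in m.files}; hsv=cv2.cvtColor(m['p'],cv2.COLOR_RGB2HSV)
    k=np.zeros(hsv.shape[:2],np.uint8); k[v0:v1,u0:u1]=fn(hsv)[v0:v1,u0:u1]
    cs,_=cv2.findContours(k,cv2.RETR_EXTERNAL,cv2.CHAIN_APPROX_NONE); cn=max(cs,key=cv2.contourArea)
    q=np.array([fplane(m,a,b,z)[:2] for a,b in cn[:,0]],np.float32); r=cv2.minAreaRect(q)
    print(name,len(q),[np.round(x,1) for x in r],'circ',[np.round(x,1) for x in cv2.minEnclosingCircle(q)],'box',cv2.boxPoints(r).round(1).tolist()); return q
E
python3 - <<'E'
from h import *
g=lambda h:(h[...,1]<60)&(h[...,2]>110)
frect('w1',300,335,180,212,22,g,'plate mid')
frect('w1',300,335,150,240,22,g,'plate')
frect('w1',490,530,150,195,16,g,'boxad')
E
```

```text
plate mid 98 [array([ 452.7, -193.6]), array([32. , 18.2]), np.float64(70.0)] circ [array([ 452.7, -193.6]), np.float64(18.3)] box [[438.70001220703125, -205.5], [455.79998779296875, -211.6999969482422], [466.70001220703125, -181.60000610351562], [449.6000061035156, -175.39999389648438]]
plate 154 [array([ 451.9, -196.1]), array([65.3, 25.3]), np.float64(79.6)] circ [array([ 451.8, -196.1]), np.float64(32.8)] box [[433.6000061035156, -226.0], [458.5, -230.5], [470.29998779296875, -166.3000030517578], [445.3999938964844, -161.6999969482422]]
boxad 92 [array([ 663.1, -243.6]), array([38.6, 45. ]), np.float64(64.1)] circ [array([ 663.8, -242.8]), np.float64(22.7)] box [[634.5, -251.1999969482422], [674.9000244140625, -270.79998779296875], [691.7999877929688, -236.10000610351562], [651.2999877929688, -216.39999389648438]]
```

>>> servo_tool(rows="0 0 5 0 0 0 4.2;0 0 9.5 0 0 0 4.2;0 0 12.5 0 0 0 4.2;0 0 14 0 0 0 4.2;0 0 14.6 0 0 0 4.2;0 0 14.6 0 0 0 4.2")

```text
time: 1.95
tool_pos: [454.0, -188.7, 4.4]
tool_rot: [[0.344, 0.939, -0.001], [0.939, -0.344, 0.0], [0.0, -0.001, -1.0]]
ft_force: [0.7, -0.2, -0.6]
finger_gap: 41.7
```

>>> servo_tool(rows="0 0 0 0 0 0 2.6;0 0 0 0 0 0 1.6;0 0 0 0 0 0 1;0 0 0 0 0 0 1;0 0 0 0 0 0 1;0 0 0 0 0 0 1", squeeze=15)

```text
time: 2.55
tool_pos: [455.3, -188.4, 5.5]
tool_rot: [[0.342, 0.94, 0.001], [0.94, -0.342, -0.001], [-0.001, 0.001, -1.0]]
ft_force: [-1.2, 0.6, 5.5]
finger_gap: 17.8
```

>>> servo_tool(rows="0 0 -0.5 0 0 0 1;0 0 -2 0 0 0 1;0 0 -4.5 0 0 0 1;0 0 -7.5 0 0 0 1;0 0 -9.5 0 0 0 1;0 0 -10 0 0 0 1")

```text
time: 3.15
tool_pos: [456.1, -188.8, 107.1]
tool_rot: [[0.342, 0.94, 0.004], [0.94, -0.342, -0.003], [-0.001, 0.005, -1.0]]
ft_force: [-1.1, 0.3, 0.9]
finger_gap: 17.8
```

```bash
python3 -c "
from h import *
a=np.deg2rad(9.6)
c=np.array([654.6,-55.6])+(-28)*np.array([np.cos(a),np.sin(a)])+(2)*np.array([-np.sin(a),np.cos(a)]); print(c)
go([*c,105],9.6)
m=load('top0')
for u,v in [(309,150),(322,145),(314,147)]: print(dep(m,u,v), plane(m,u,v,26))
"
```

```text
[626.65857347 -58.29753283]
shift cm [18.09 11.57  0.24] rot [ 0.004  0.002 -0.516] rows>= 4.295773193127824 3.4425729508266065 | pos [ 456.1 -188.8  107.1] F [-1.1  0.3  0.9] gap 17.8 t 3.15
[686.44843014 -45.90931994  26.48125241] [686.56123903 -45.88646477  26.        ]
[699.04732903 -78.43112706  26.38006134] [699.14126605 -78.42561733  26.        ]
[694.0863345  -58.40314382  26.24965413] [694.14677539 -58.39445382  26.        ]
```

>>> servo_tool(rows="3 1.8 0.2 0 0 -0.08 1;7 4.2 0.2 0 0 -0.2 1;11 6.7 0.2 0 0 -0.32 1;15 9.1 0.2 0 0 -0.44 1;17.6 10.7 0.2 0 0 -0.51 1;18.6 11.3 0.2 0 0 -0.516 1;18.6 11.3 0.2 0 0 -0.516 1;18.6 11.3 0.2 0 0 -0.516 1;18.6 11.3 0.2 0 0 -0.516 1")

```text
time: 4.05
tool_pos: [623.3, -52.8, 102.2]
tool_rot: [[-0.164, 0.986, -0.001], [0.986, 0.164, -0.0], [0.0, -0.001, -1.0]]
ft_force: [-0.3, 1.1, -0.9]
finger_gap: 18.1
```

```bash
python3 - <<'E'
from h import *
go([625.7,-52.4,10],9.6)
snap('wrist','w2')
E
```

```text
shift cm [0.   0.26 9.22] rot [-0.001 -0.    -0.003] rows>= 1.845459311500986 0.019579765673038912 | pos [623.3 -52.8 102.2] F [-0.3  1.1 -0.9] gap 18.1 t 4.05
```

View pics/w2.png

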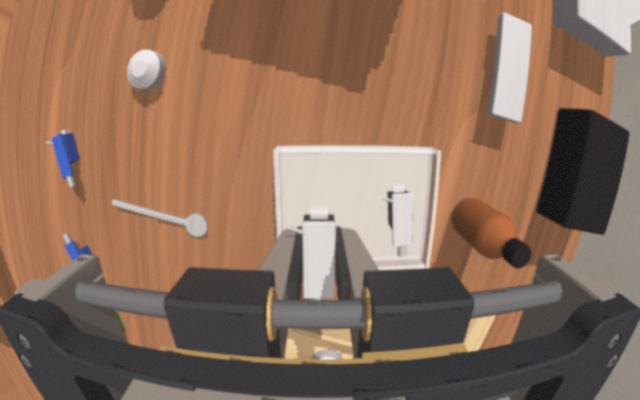

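The wrist view shows the cartridge held at (319,240). The fellow is in the tray at (400,215), with rear tray corners at (276,148) and (440,150). The adapter is at (146,70). I'll check the tray against the held part.

```bash
python3 - <<'E'
from h import *
m=load('w2')
for n,u,v,z in [('c1',276,148,26),('c2',440,150,26),('fel',400,200,26),('held front',319,212,110)]: print(n,fplane(m,u,v,z).round(1))
g=lambda h:(h[...,1]<60)&(h[...,2]>110)
frect('w2',120,175,40,95,10,g,'adap')
E
```

```text
c1 [582. -11.  26.]
c2 [716.1  11.5  26. ]
fel [690.6 -36.8  26. ]
held front [620.3 -31.6 110. ]
adap 115 [array([442.2,  46.8]), array([41.2, 38.9]), np.float64(43.3)] circ [array([443.7,  45.1]), np.float64(22.2)] box [[413.8999938964844, 46.79999923706055], [440.6000061035156, 18.5], [470.5, 46.70000076293945], [443.8999938964844, 75.0999984741211]]
```

>>> servo_tool(rows="0 0.2 1.5 0 0 0 1;0 0.4 4 0 0 0 1;0 0.4 6.5 0 0 0 1;0 0.4 8 0 0 0 1;0 0.4 8.7 0 0 0 1;0 0.4 9 0 0 0 1;0 0.4 9.1 0 0 0 1;0 0.4 9.1 0 0 0 1")

```text
time: 4.9
tool_pos: [629.2, -51.3, 12.6]
tool_rot: [[-0.166, 0.986, 0.002], [0.986, 0.166, -0.0], [-0.001, 0.002, -1.0]]
ft_force: [-0.3, -0.2, 0.2]
finger_gap: 18.0
```

>>> servo_tool(rows="0 0 0.15 0 0 0 1;0 0 0.3 0 0 0 1;0 0 0.3 0 0 0 1")

```text
time: 5.2
tool_pos: [629.0, -51.2, 9.6]
tool_rot: [[-0.166, 0.986, 0.001], [0.986, 0.166, -0.0], [-0.001, 0.001, -1.0]]
ft_force: [-0.4, 0.3, 3.1]
finger_gap: 17.7
```

Contact (3 N). I'll release gently and rise.

>>> servo_tool(rows="0 0 0 0 0 0 2.2;0 0 0 0 0 0 2.8;0 0 0 0 0 0 3;0 0 0 0 0 0 3;0 0 -0.8 0 0 0 3;0 0 -3 0 0 0 3;0 0 -6.5 0 0 0 3;0 0 -10 0 0 0 3;0 0 -12 0 0 0 3;0 0 -12 0 0 0 3")

```text
time: 6.2
tool_pos: [631.1, -51.8, 133.4]
tool_rot: [[-0.166, 0.986, 0.008], [0.986, 0.166, -0.002], [-0.003, 0.007, -1.0]]
ft_force: [-0.5, 0.7, 0.0]
finger_gap: 29.9
```

```bash
python3 - <<'E'
from h import *
go([442.7,44.5,120],78.8)
p,d=snap('top','t2'); cv2.imwrite('pics/t2z.png',cv2.resize(p[125:265,260:420,::-1],None,fx=4,fy=4,interpolation=cv2.INTER_CUBIC))
p,d=snap('wrist','w3')
E
```

```text
shift cm [ 12.63 -16.99   1.17] rot [ 0.004  0.008 -1.208] rows>= 4.240464943646412 8.055180120480111 | pos [631.1 -51.8 133.4] F [-0.5  0.7  0. ] gap 29.9 t 6.2
```

View pics/w3.png

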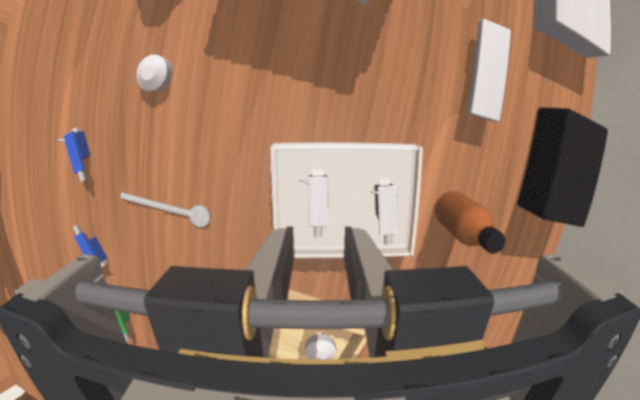

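The stray lies flat in the tray at (318,200), beside its fellow at (387,210). Next is the adapter.

>>> servo_tool(rows="12.6 -17 1.2 0 0 -1.208 5.6;12.6 -17 1.2 0 0 -1.208 5.6;12.6 -17 1.2 0 0 -1.208 5.6;12.6 -17 1.2 0 0 -1.208 5.6;12.6 -17 1.2 0 0 -1.208 5.6;12.6 -17 1.2 0 0 -1.208 5.6;12.6 -17 1.2 0 0 -1.208 5.6;12.6 -17 1.2 0 0 -1.208 5.6;12.6 -17 1.2 0 0 -1.208 5.6;12.6 -17 1.2 0 0 -1.208 5.6")

```text
time: 7.3
tool_pos: [438.8, 45.1, 115.3]
tool_rot: [[-0.98, 0.198, -0.003], [0.198, 0.98, 0.001], [0.003, -0.0, -1.0]]
ft_force: [-0.1, 0.0, 0.3]
finger_gap: 55.6
```

>>> servo_tool(rows="0 0 0 0 0 0 5.6;0 0 0 0 0 0 5.6")

```text
time: 7.5
tool_pos: [439.6, 44.9, 116.2]
tool_rot: [[-0.981, 0.196, -0.001], [0.196, 0.981, 0.0], [0.001, 0.0, -1.0]]
ft_force: [-0.0, 0.0, 0.8]
finger_gap: 56.3
```

```bash
python3 - <<'E'
from h import *
go([442.7,45,4],78.8)
snap('wrist','w4')
m=load('w4')
E
```

```text
shift cm [-0.31  0.07 11.22] rot [ 0.    -0.001 -0.002] rows>= 2.2456014863826663 0.013344774984436735 | pos [439.6  44.9 116.2] F [-0.   0.   0.8] gap 56.3 t 7.5
```

View pics/w4.png

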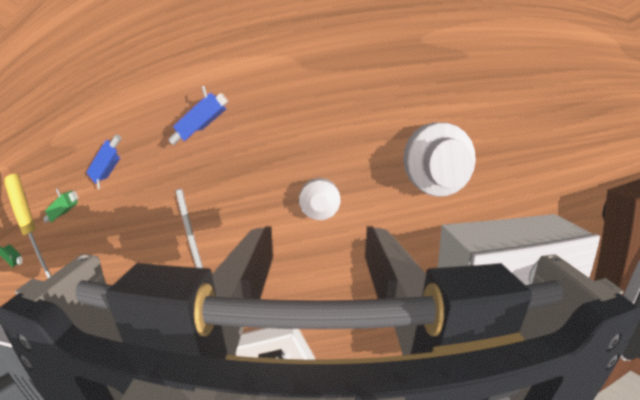

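```bash
python3 - <<'E'
from h import *
g=lambda h:(h[...,1]<60)&(h[...,2]>110)
frect('w4',295,345,175,225,10,g,'adap'); frect('w4',295,345,175,225,14,g,'adap14')
E
```

```text
adap 116 [array([442.5,  45.4]), array([38.1, 39.4]), np.float64(78.7)] circ [array([442.7,  45.3]), np.float64(20.0)] box [[419.5, 30.600000381469727], [458.1000061035156, 22.899999618530273], [465.6000061035156, 60.20000076293945], [427.0, 68.0]]
adap14 116 [array([441.5,  45.6]), array([37.5, 38.8]), np.float64(78.7)] circ [array([441.6,  45.5]), np.float64(19.7)] box [[418.70001220703125, 31.0], [456.79998779296875, 23.399999618530273], [464.20001220703125, 60.20000076293945], [426.1000061035156, 67.80000305175781]]
```

Adapter at (442.5, 45.3), which agrees with the top view.

>>> servo_tool(rows="-0.2 0.1 4.5 0 0 0 5.6;-0.3 0.1 8 0 0 0 5.6;-0.3 0.1 10.2 0 0 0 5.6;-0.3 0.1 11 0 0 0 5.6;-0.3 0.1 11.2 0 0 0 5.6;-0.3 0.1 11.2 0 0 0 5.6")

```text
time: 8.15
tool_pos: [443.8, 45.2, 5.4]
tool_rot: [[-0.981, 0.195, 0.001], [0.195, 0.981, -0.0], [-0.001, 0.0, -1.0]]
ft_force: [1.1, 0.3, 0.3]
finger_gap: 56.2
```

>>> servo_tool(rows="0 0 0 0 0 0 4.4;0 0 0 0 0 0 3.6;0 0 0 0 0 0 3;0 0 0 0 0 0 3;0 0 0 0 0 0 3;0 0 0 0 0 0 3", squeeze=20)

```text
time: 8.75
tool_pos: [443.9, 45.2, 5.5]
tool_rot: [[-0.981, 0.195, 0.002], [0.195, 0.981, -0.0], [-0.002, 0.0, -1.0]]
ft_force: [0.2, -0.5, 6.4]
finger_gap: 37.0
```

>>> servo_tool(rows="0 0 -0.5 0 0 0 3;0 0 -2 0 0 0 3;0 0 -4.5 0 0 0 3;0 0 -7.5 0 0 0 3;0 0 -9.5 0 0 0 3;0 0 -10 0 0 0 3;0 0 -10 0 0 0 3")

```text
time: 9.45
tool_pos: [443.2, 45.3, 104.9]
tool_rot: [[-0.981, 0.195, 0.001], [0.195, 0.981, -0.0], [-0.001, 0.0, -1.0]]
ft_force: [0.1, -0.2, -0.7]
finger_gap: 36.4
```

```bash
python3 -c "
from h import *
a=np.deg2rad(-11.2); c=np.array([632.1,-230.6])-31*np.array([np.cos(a),np.sin(a)]); print(c)
go([*c,105],78.8)"
```

```text
[ 601.69039018 -224.57873511]
shift cm [-2.080e+01 -2.338e+01  1.000e-02] rot [ 0.     0.001 -0.   ] rows>= 6.258934778784191 0.00807485769871114 | pos [443.2  45.3 104.9] F [ 0.1 -0.2 -0.7] gap 36.4 t 9.45
```

>>> servo_tool(rows="-2 -2.2 0 0 0 0 3;-5 -5.6 0 0 0 0 3;-8 -9 0 0 0 0 3;-11 -12.4 0 0 0 0 3;-14 -15.8 0 0 0 0 3;-17 -19.2 0 0 0 0 3;-19.3 -21.8 0 0 0 0 3;-20.5 -23.1 0 0 0 0 3;-20.8 -23.4 0 0 0 0 3;-20.8 -23.4 0 0 0 0 3")

```text
time: 10.45
tool_pos: [600.5, -224.1, 102.7]
tool_rot: [[-0.981, 0.195, -0.003], [0.195, 0.981, 0.002], [0.003, 0.001, -1.0]]
ft_force: [1.0, 0.5, -0.9]
finger_gap: 36.9
```

>>> servo_tool(rows="0 0 0 0 0 0 3;0 0 0 0 0 0 3")

```text
time: 10.65
tool_pos: [600.9, -223.3, 104.2]
tool_rot: [[-0.981, 0.193, -0.001], [0.193, 0.981, 0.001], [0.001, 0.001, -1.0]]
ft_force: [0.6, 0.1, -0.8]
finger_gap: 36.8
```

```bash
python3 - <<'E'
from h import *
go([601.7,-224.6,12],78.8)
snap('wrist','w5')
E
```

```text
shift cm [-0.12 -0.11  9.22] rot [ 0.001 -0.001  0.001] rows>= 1.8442804176372238 0.009583468350304557 | pos [ 600.9 -223.3  104.2] F [ 0.6  0.1 -0.8] gap 36.8 t 10.65
```

View pics/w5.png

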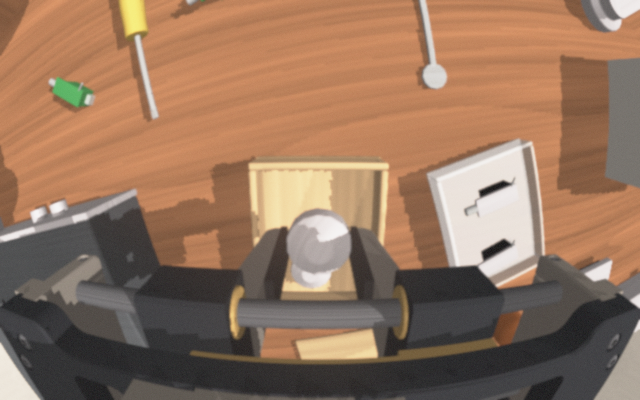

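The wrist view shows the adapter held at (319,243) above the box. The box's front corners are at (251,159) and (388,160). I'll check the lateral centring.

```bash
python3 - <<'E'
from h import *
m=load('w5')
for u,v in [(251,159),(388,160)]: print(fplane(m,u,v,40).round(1))
a=np.deg2rad(-11.2);X=np.array([np.cos(a),np.sin(a)]);Y=np.array([-X[1],X[0]])
for c in [(552.2,-271),(573.7,-162.8),(632.1,-230.6),(600.9,-223.3)]: print(X@c,Y@c)
for u,v in [(251,159),(388,160)]:
    c=fplane(m,u,v,40)[:2]; print(X@c,Y@c)
t=load('top0'); print(dep(t,455,180),dep(t,460,100))
E
```

```text
[ 550.8 -266.7   40. ]
[ 572.2 -162.7   40. ]
594.320945964436 -158.5826383559624
594.3953250024426 -48.267251995950474
664.8521950875495 -103.43272541737927
632.8284834767489 -102.33186454139333
592.1490953276417 -154.63198081436673
592.8874345390218 -48.50561835096185
[ 606.1599824  -401.41789896   43.01008219] [ 789.80611663 -405.83788036   91.02447321]
```

>>> servo_tool(rows="-0.2 0 1.5 0 0 0 3;-0.2 0 4 0 0 0 3;-0.2 0 6.5 0 0 0 3;-0.2 0 8 0 0 0 3;-0.2 0 8.7 0 0 0 3;-0.2 0 9 0 0 0 3;-0.2 0 9.1 0 0 0 3;-0.2 0 9.1 0 0 0 3")

```text
time: 11.5
tool_pos: [604.2, -225.5, 14.6]
tool_rot: [[-0.981, 0.195, 0.002], [0.195, 0.981, -0.001], [-0.002, -0.001, -1.0]]
ft_force: [-0.3, 0.7, 0.0]
finger_gap: 36.8
```

>>> servo_tool(rows="0 0 0.15 0 0 0 3;0 0 0.3 0 0 0 3;0 0 0.35 0 0 0 3;0 0 0.35 0 0 0 3")

```text
time: 11.9
tool_pos: [604.0, -225.5, 11.6]
tool_rot: [[-0.981, 0.194, 0.001], [0.194, 0.981, -0.001], [-0.001, -0.001, -1.0]]
ft_force: [-1.8, 2.0, 5.0]
finger_gap: 36.3
```

Contact (5 N). I'll open to 46 mm (backs ±41, inner walls ±49) and rise.

>>> servo_tool(rows="0 0 0 0 0 0 4;0 0 0 0 0 0 4.4;0 0 0 0 0 0 4.6;0 0 0 0 0 0 4.6;0 0 -0.8 0 0 0 4.6;0 0 -3 0 0 0 4.6;0 0 -6.5 0 0 0 4.6;0 0 -11 0 0 0 4.6;0 0 -15.5 0 0 0 4.6;0 0 -17 0 0 0 4.6")

```text
time: 12.9
tool_pos: [606.0, -226.6, 187.1]
tool_rot: [[-0.981, 0.194, 0.009], [0.194, 0.981, -0.005], [-0.01, -0.003, -1.0]]
ft_force: [1.1, 0.3, 0.4]
finger_gap: 46.2
```

```bash
python3 - <<'E'
from h import *
go([536,236.7,200],81.8)
snap('wrist','w6')
E
```

```text
shift cm [15.86 44.08 -1.6 ] rot [-0.004  0.009 -0.053] rows>= 9.374777248552423 0.3569300742101058 | pos [ 606.  -226.6  187.1] F [1.1 0.3 0.4] gap 46.2 t 12.9
```

View pics/w6.png

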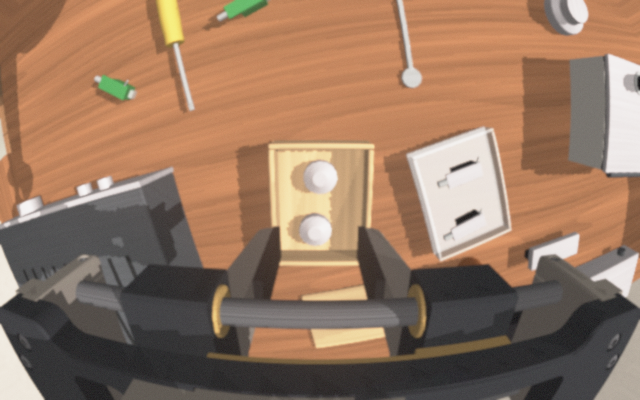

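Both adapters are in the box at (320,177) and (316,230), and both cartridges are in the tray. Now I'll move to above the knob.

>>> servo_tool(rows="15.9 44.1 -4.5 0 0 -0.053 5;15.9 44.1 -4.5 0 0 -0.053 5;15.9 44.1 -4.5 0 0 -0.053 5;15.9 44.1 -4.5 0 0 -0.053 5;15.9 44.1 -4.5 0 0 -0.053 5;15.9 44.1 -4.5 0 0 -0.053 5;15.9 44.1 -4.5 0 0 -0.053 5;15.9 44.1 -4.5 0 0 -0.053 5;15.9 44.1 -4.5 0 0 -0.053 5;15.9 44.1 -4.5 0 0 -0.053 5")

```text
time: 13.95
tool_pos: [531.2, 242.2, 223.6]
tool_rot: [[-0.99, 0.139, -0.003], [0.139, 0.99, 0.001], [0.003, 0.0, -1.0]]
ft_force: [-0.9, -0.6, -0.1]
finger_gap: 50.3
```

>>> servo_tool(rows="0 0 0 0 0 0 5;0 0 0 0 0 0 5;0 0 0 0 0 0 5")

```text
time: 14.25
tool_pos: [533.1, 237.1, 224.0]
tool_rot: [[-0.99, 0.144, -0.002], [0.144, 0.99, -0.001], [0.002, -0.001, -1.0]]
ft_force: [0.9, -0.6, 0.8]
finger_gap: 50.2
```

```bash
python3 - <<'E'
from h import *
go([536,236.7,160],81.8)
snap('wrist','w7')
E
```

```text
shift cm [-0.3   0.01  6.4 ] rot [-0.001 -0.002 -0.001] rows>= 1.2813217044253693 0.014399404065703614 | pos [533.1 237.1 224. ] F [ 0.9 -0.6  0.8] gap 50.2 t 14.25
```

View pics/w7.png

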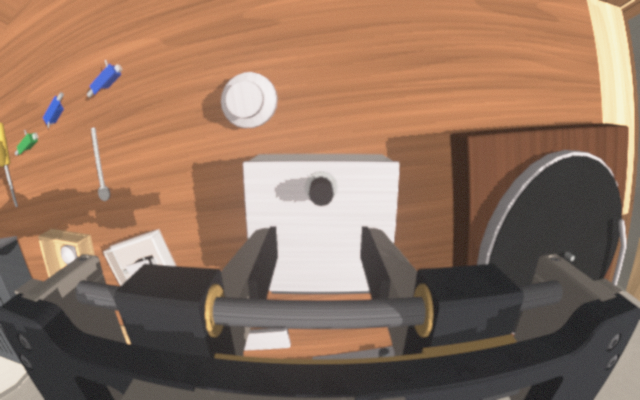

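```bash
python3 - <<'E'
from h import *
m=load('w7')
frect('w7',295,345,165,215,113,lambda h:h[...,2]<75,'knob')
p=m['p'][:,:,::-1]; cv2.imwrite('pics/w7z.png',cv2.resize(p[150:230,270:370],None,fx=7,fy=7,interpolation=cv2.INTER_CUBIC))
for n,u,v in [('fl',244,162),('fr',399,162)]:
    print(n,fplane(m,u,v,81).round(1))
E
```

```text
Traceback (most recent call last):
  File "h.py", line 29, in frect
    cs,_=cv2.findContours(k,cv2.RETR_EXTERNAL,cv2.CHAIN_APPROX_NONE); cn=max(cs,key=cv2.contourArea)
                                                                         ~~~^^^^^^^^^^^^^^^^^^^^^^^^
ValueError: max() iterable argument is empty
```

```bash
python3 - <<'E'
from h import *
m=load('w7')
p=m['p'][:,:,::-1]; cv2.imwrite('pics/w7z.png',cv2.resize(p[150:230,270:370],None,fx=7,fy=7,interpolation=cv2.INTER_CUBIC))
print(p[191,321],p[183,321],p[199,321])
frect('w7',306,338,165,215,113,lambda h:h[...,2]<100,'knob')
for n,u,v in [('fl',244,162),('fr',399,162)]:
    print(n,fplane(m,u,v,81).round(1))
E
```

```text
[77 79 85] [75 76 85] [73 76 82]
knob 69 [array([530.1, 239.4]), array([19.7, 25.1]), np.float64(81.7)] circ [array([530. , 239.7]), np.float64(12.7)] box [[516.2000122070312, 231.39999389648438], [541.0, 227.8000030517578], [543.9000244140625, 247.3000030517578], [519.0999755859375, 250.89999389648438]]
fl [495.4 164.2  81. ]
fr [518.6 324.   81. ]
```

View pics/w7z.png

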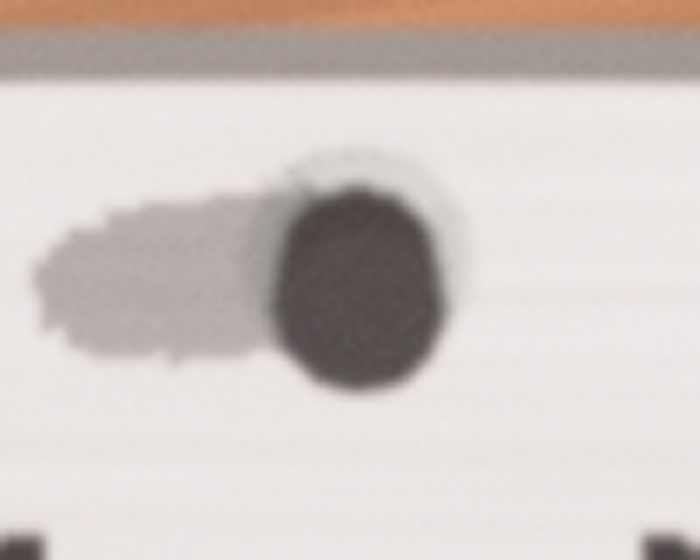

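```bash
python3 - <<'E'
from h import *
m=load('w7'); print(fplane(m,321.6,193.7,113), -cv2.Rodrigues(m['rvec'])[0].T@m['tvec'].ravel())
print(fplane(m,321.6,193.7-12,113),fplane(m,321.6,193.7+12,113))
# base circle (upper edge at zoom y~150 -> fillet) 
s=load('side0'); p=s['p'][:,:,::-1]; hsv=cv2.cvtColor(s['p'],cv2.COLOR_RGB2HSV)
cv2.imwrite('pics/s0z.png',cv2.resize(p[120:180,225:305],None,fx=8,fy=8,interpolation=cv2.INTER_CUBIC))
E
```

```text
[532.66610804 240.03772713 113.        ] [460.78055325 247.82702245 394.15668168]
[521.27835672 241.67484679 113.        ] [544.2834695  238.37049838 113.        ]
```

View pics/s0z.png

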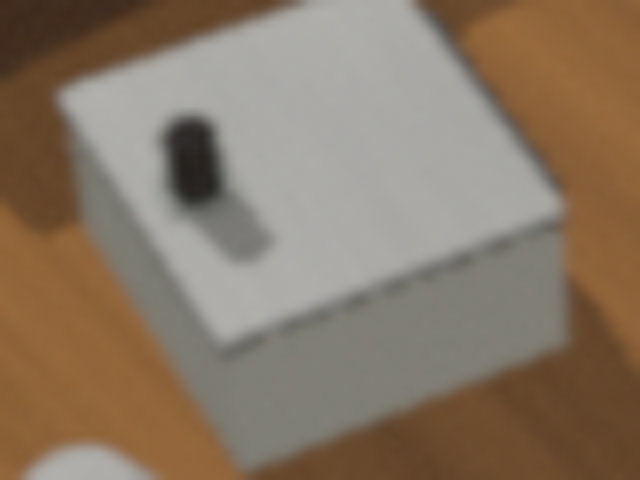

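```bash
python3 - <<'E'
from h import *
s=load('side0'); print(plane(s,248.3,135.6,113))
t=load('top0'); print(plane(t,182.6,209.6,113))
go([533.3,238.7,130],81.7)
E
```

```text
[537.031072   241.57658085 113.        ]
[531.28083603 233.77042686 113.        ]
shift cm [0.01 0.18 9.43] rot [-0.001 -0.001  0.   ] rows>= 1.8853602667281355 0.009575024392967582 | pos [533.3 236.9 224.3] F [ 1.8 -0.  -0.1] gap 50.5 t 14.3
```

>>> servo_tool(rows="0 0.2 3 0 0 0 5;0 0.2 6.5 0 0 0 5;0 0.2 9.5 0 0 0 5;0 0.2 11.5 0 0 0 5;0 0.2 12.8 0 0 0 5;0 0.2 13.5 0 0 0 5;0 0.2 13.5 0 0 0 5;0 0.2 13.5 0 0 0 5")

```text
time: 15.1
tool_pos: [534.4, 240.4, 91.2]
tool_rot: [[-0.99, 0.143, 0.002], [0.143, 0.99, 0.0], [-0.002, 0.001, -1.0]]
ft_force: [-0.3, -0.4, 0.1]
finger_gap: 49.8
```

>>> servo_tool(rows="0 0 0 0 0 0 4;0 0 0 0 0 0 3.2;0 0 0 0 0 0 2.8;0 0 0 0 0 0 2.6;0 0 0 0 0 0 2.4;0 0 0 0 0 0 2.2;0 0 0 0 0 0 2", squeeze=5)

```text
time: 15.8
tool_pos: [533.6, 239.2, 90.4]
tool_rot: [[-0.99, 0.142, -0.0], [0.142, 0.99, -0.002], [-0.0, -0.002, -1.0]]
ft_force: [-1.7, -5.0, 2.7]
finger_gap: 23.7
```

```bash
python3 - <<'E'
from h import *
go([533.7,239,88],81.8)
snap('wrist','w8')
go([533.7,239,88],81.8)
snap('side','s8')
E
```

```text
shift cm [-0.01 -0.01  0.24] rot [-0.002  0.     0.001] rows>= 0.04904575279350917 0.016646920268817412 | pos [533.6 239.2  90.4] F [-1.7 -5.   2.7] gap 23.7 t 15.8
shift cm [-0.02 -0.01  0.24] rot [-0.002 -0.     0.001] rows>= 0.047991092016509224 0.016682111431518435 | pos [533.6 239.2  90.4] F [-1.2 -4.3  3. ] gap 23.9 t 15.85
```

View pics/w8.png

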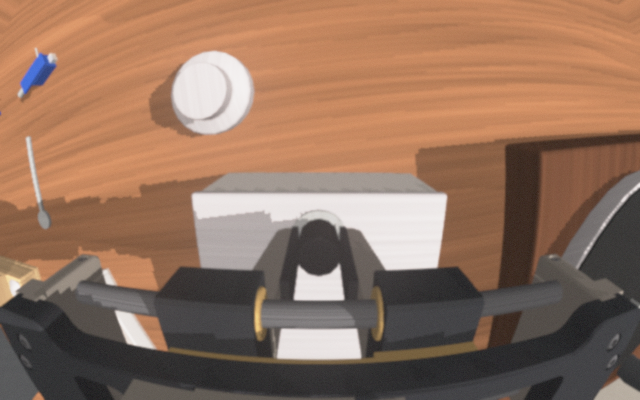

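>>> servo_tool(rows="0 -0.1 0.1 0 0 0 2;0 -0.15 0.2 0 0 0 2;0 -0.15 0.2 0 0 0 2")

```text
time: 16.2
tool_pos: [534.0, 239.1, 89.4]
tool_rot: [[-0.99, 0.142, 0.002], [0.142, 0.99, 0.0], [-0.002, 0.001, -1.0]]
ft_force: [-1.6, -1.4, 5.8]
finger_gap: 23.9
```

```bash
python3 - <<'E'
from h import *
m=load('w8'); p=m['p'][:,:,::-1]; cv2.imwrite('pics/w8z.png',cv2.resize(p[195:285,270:370],None,fx=6,fy=6,interpolation=cv2.INTER_CUBIC))
print(fplane(m,319.5,254,113))
E
```

```text
[530.84573353 240.2684884  113.        ]
```

View pics/w8z.png

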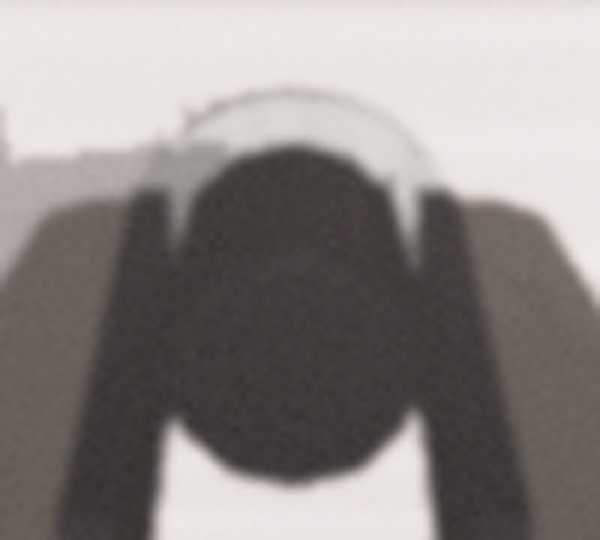

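>>> servo_tool(rows="0 0 0 0 0 0 1.6;0 0 0 0 0 0 1.6;0 0 0 0 0 0 1.6;0 0 0 0 0 0 1.6", squeeze=45)

```text
time: 16.6
tool_pos: [534.0, 239.1, 89.4]
tool_rot: [[-0.99, 0.142, 0.002], [0.142, 0.99, 0.0], [-0.002, 0.001, -1.0]]
ft_force: [-0.6, -0.7, 6.2]
finger_gap: 22.9
```

```bash
python3 - <<'E'
from h import *
# hinge: knob axis at (533,239.2); case x axis yaw -8.2
o=get_obs(); print(o['tool_pos'],o['ft_force'],o['tool_rot'].round(4))
R=o['tool_rot']; p=o['tool_pos']
X=np.array([np.cos(np.deg2rad(-8.2)),np.sin(np.deg2rad(-8.2)),0]); Y=np.array([-X[1],X[0],0])
k=np.array([533.,239.2,0]); h=k+125*X; h[2]=73
for th in [.01,.02,.03,.04,.05,.06,.08,.1,.12,.14,.155,.165,.17]:
    Q=Rn.from_rotvec(-0*Y).as_matrix()
    Q=Rn.from_rotvec(th*Y).as_matrix()  # sense: front (-X) rises
    d=Q@(p-h)+h-p
    Rt=R.T@Q@R
    print(th,(R.T@d/10).round(2),Rn.from_matrix(Rt).as_rotvec().round(3),d.round(1))
E
```

```text
[534.01886765 239.07582585  89.41175002] [-0.6097209  -0.74526145  6.16689985] [[-9.898e-01  1.423e-01  1.600e-03]
 [ 1.423e-01  9.898e-01  3.000e-04]
 [-1.500e-03  6.000e-04 -1.000e+00]]
0.01 [-0.02  0.   -0.12] [-0.    0.01  0.  ] [ 0.2 -0.   1.2]
0.02 [-0.04  0.   -0.25] [-0.    0.02  0.  ] [ 0.3 -0.1  2.5]
0.03 [-0.06  0.   -0.37] [-0.    0.03  0.  ] [ 0.5 -0.1  3.7]
0.04 [-0.08  0.   -0.49] [-0.    0.04  0.  ] [ 0.7 -0.1  4.9]
0.05 [-0.1   0.   -0.62] [-0.    0.05  0.  ] [ 1.  -0.1  6.2]
0.06 [-0.12  0.   -0.74] [-0.    0.06  0.  ] [ 1.2 -0.2  7.4]
0.08 [-0.17  0.   -0.99] [-0.    0.08  0.  ] [ 1.7 -0.2  9.9]
0.1 [-0.23  0.   -1.23] [-0.   0.1  0. ] [ 2.2 -0.3 12.3]
0.12 [-0.29  0.   -1.47] [-0.    0.12  0.  ] [ 2.8 -0.4 14.7]
0.14 [-0.35  0.   -1.71] [-0.    0.14  0.  ] [ 3.5 -0.5 17.1]
0.155 [-0.4   0.   -1.89] [-0.     0.155  0.   ] [ 4.  -0.6 18.9]
0.165 [-0.44  0.   -2.01] [-0.     0.165  0.   ] [ 4.3 -0.6 20.1]
0.17 [-0.46  0.   -2.07] [-0.    0.17  0.  ] [ 4.5 -0.7 20.7]
```

>>> servo_tool(rows="0 0 -0.06 0 0.005 0 1.6;-0.02 0 -0.12 0 0.01 0 1.6;-0.03 0 -0.18 0 0.015 0 1.6;-0.04 0 -0.25 0 0.02 0 1.6;-0.04 0 -0.25 0 0.02 0 1.6")

```text
time: 17.1
tool_pos: [533.7, 239.0, 89.7]
tool_rot: [[-0.99, 0.143, -0.02], [0.143, 0.99, 0.003], [0.02, 0.0, -1.0]]
ft_force: [3.6, 2.2, -6.9]
finger_gap: 22.9
```

>>> servo_tool(rows="-0.01 0 -0.04 0 0.004 0 1.6;-0.02 0 -0.08 0 0.007 0 1.6;-0.02 0 -0.12 0 0.01 0 1.6;-0.02 0 -0.12 0 0.01 0 1.6")

```text
time: 17.5
tool_pos: [533.6, 239.0, 90.1]
tool_rot: [[-0.989, 0.142, -0.03], [0.142, 0.99, 0.005], [0.031, 0.0, -1.0]]
ft_force: [5.9, 2.5, -12.8]
finger_gap: 23.2
```

>>> servo_tool(rows="-0.01 0 -0.03 0 0.003 0 1.6;-0.01 0 -0.06 0 0.005 0 1.6;-0.01 0 -0.06 0 0.005 0 1.6;-0.01 0 -0.06 0 0.005 0 1.6")

```text
time: 17.9
tool_pos: [533.8, 239.0, 91.1]
tool_rot: [[-0.989, 0.142, -0.035], [0.142, 0.99, 0.005], [0.035, 0.0, -0.999]]
ft_force: [4.8, 2.1, -9.8]
finger_gap: 22.9
```

>>> servo_tool(rows="-0.01 0 -0.03 0 0.003 0 1.6;-0.01 0 -0.06 0 0.005 0 1.6;-0.01 0 -0.06 0 0.005 0 1.6;-0.01 0 -0.06 0 0.005 0 1.6")

```text
time: 18.3
tool_pos: [534.2, 239.0, 92.7]
tool_rot: [[-0.989, 0.142, -0.039], [0.142, 0.99, 0.006], [0.04, 0.0, -0.999]]
ft_force: [4.6, 2.2, -7.3]
finger_gap: 22.9
```

>>> servo_tool(rows="-0.01 0 -0.03 0 0.003 0 1.6;-0.01 0 -0.06 0 0.005 0 1.6;-0.01 0 -0.06 0 0.005 0 1.6;-0.01 0 -0.06 0 0.005 0 1.6")

```text
time: 18.7
tool_pos: [534.6, 238.9, 94.3]
tool_rot: [[-0.989, 0.142, -0.044], [0.142, 0.99, 0.007], [0.044, 0.0, -0.999]]
ft_force: [3.1, 2.5, -1.3]
finger_gap: 23.0
```

>>> servo_tool(rows="-0.01 0 -0.03 0 0.003 0 1.6;-0.01 0 -0.06 0 0.005 0 1.6;-0.02 0 -0.09 0 0.008 0 1.6;-0.02 0 -0.12 0 0.01 0 1.6")

```text
time: 19.1
tool_pos: [534.6, 238.9, 94.9]
tool_rot: [[-0.988, 0.142, -0.054], [0.142, 0.99, 0.008], [0.055, 0.0, -0.998]]
ft_force: [3.1, 2.4, -1.5]
finger_gap: 22.5
```

>>> servo_tool(rows="-0.01 0 -0.03 0 0.003 0 1.6;-0.01 0 -0.06 0 0.005 0 1.6;-0.02 0 -0.09 0 0.008 0 1.6;-0.02 0 -0.12 0 0.01 0 1.6")

```text
time: 19.5
tool_pos: [534.9, 238.9, 96.1]
tool_rot: [[-0.988, 0.142, -0.064], [0.142, 0.99, 0.01], [0.065, 0.0, -0.998]]
ft_force: [3.5, 3.9, -1.3]
finger_gap: 22.7
```

```bash
cat > arc.py <<'E'
from h import *
o=get_obs(); R=o['tool_rot']; p=o['tool_pos']; print(p,o['ft_force'],o['time'])
X=np.array([np.cos(np.deg2rad(-8.2)),np.sin(np.deg2rad(-8.2)),0]); Y=np.array([-X[1],X[0],0])
h=np.array([533.,239.2,0])+125*X; h[2]=73
th0=np.arctan2(p[2]-73,-(p-h)@X)-np.arctan2(89.4-73,124); print('th0',th0,'tilt',np.arctan2(R[2,0],-R[2,2]))
for th in [.02,.04,.06,.08,.1,.11]:
    Q=Rn.from_rotvec(th*Y).as_matrix(); d=Q@(p-h)+h-p
    print(th,(R.T@d/10).round(2))
E
python3 arc.py; python3 -c "
from h import *
p,d=snap('side','s9'); cv2.imwrite('pics/s9z.png',cv2.resize(p[90:200,200:330,::-1],None,fx=5,fy=5,interpolation=cv2.INTER_CUBIC))"
```

```text
[534.87078821 238.8564896   96.1298103 ] [ 3.47597644  3.89093945 -1.2764497 ] 19.5
th0 0.05423507431699989 tilt 0.06503872927826355
0.02 [-0.03  0.   -0.25]
0.04 [-0.07  0.   -0.5 ]
0.06 [-0.11  0.   -0.74]
0.08 [-0.16  0.   -0.99]
0.1 [-0.21  0.   -1.23]
0.11 [-0.24  0.   -1.36]
```

View pics/s9z.png

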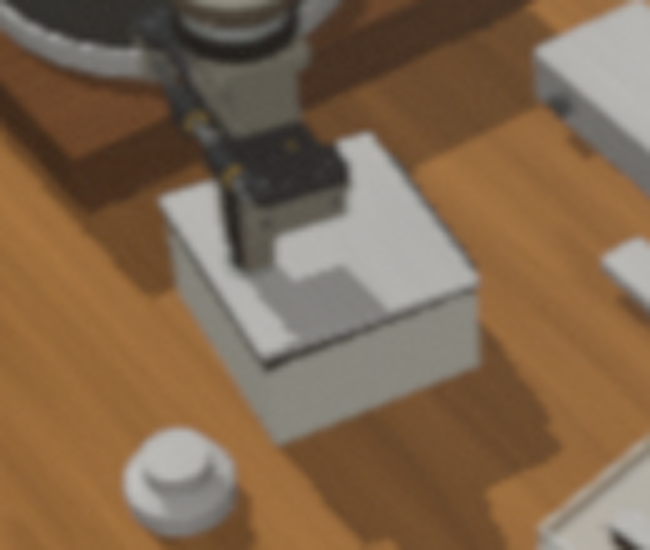

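The lid is ajar, with a dark wedge at the front corner (270,365), and it is following the gripper. I'll continue along the arc.

>>> servo_tool(rows="-0.01 0 -0.08 0 0.007 0 1.6;-0.02 0 -0.16 0 0.013 0 1.6;-0.03 0 -0.25 0 0.02 0 1.6;-0.05 0 -0.33 0 0.027 0 1.6;-0.06 0 -0.41 0 0.033 0 1.6;-0.07 0 -0.5 0 0.04 0 1.6;-0.09 0 -0.58 0 0.047 0 1.6;-0.1 0 -0.66 0 0.053 0 1.6;-0.11 0 -0.74 0 0.06 0 1.6;-0.11 0 -0.74 0 0.06 0 1.6")

```text
time: 20.55
tool_pos: [536.4, 238.6, 103.4]
tool_rot: [[-0.982, 0.142, -0.124], [0.141, 0.99, 0.018], [0.125, 0.0, -0.992]]
ft_force: [2.9, 4.3, -0.8]
finger_gap: 23.0
```

```bash
python3 arc.py; python3 - <<'E'
from h import *
m0=load('w8')
p,d=snap('wrist','w10')
E
```

```text
[536.42403385 238.61890298 103.35262545] [ 2.93604606  4.25316263 -0.79426034] 20.55
th0 0.11325608436256115 tilt 0.12557045765208752
0.02 [-0.03  0.   -0.25]
0.04 [-0.07  0.   -0.5 ]
0.06 [-0.11  0.   -0.74]
0.08 [-0.16  0.   -0.99]
0.1 [-0.21  0.   -1.23]
0.11 [-0.24  0.   -1.36]
```

View pics/w10.png

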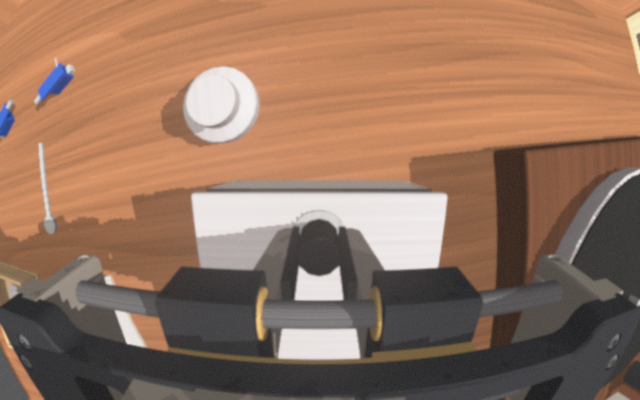

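```bash
cat > lid.py <<'E'
from h import *
import sys
X=np.array([np.cos(np.deg2rad(-8.2)),np.sin(np.deg2rad(-8.2)),0])
def fit(f):
    m=load(f); R=cv2.Rodrigues(m['rvec'])[0]; t=m['tvec'].ravel(); P=[]
    for v in range(190,285,2):
        for u in list(range(200,265,2))+list(range(375,440,2)):
            if m['d'][v,u]<=0 or m['p'][v,u].min()<130: continue
            o,d=fray(m,u,v); dc=R@d; P.append(o+d/dc[2]*m['d'][v,u])
    P=np.array(P); s=(P-[533.,239.2,0])@X-125  # along case x from hinge
    for _ in range(4):
        c=np.polyfit(s,P[:,2],1); r=P[:,2]-np.polyval(c,s); k=abs(r)<max(2*np.median(abs(r)),1); P=P[k]; s=s[k]
    print(f,len(s),'angle',-np.arctan(c[0]).round(4),'z at hinge',c[1].round(1),'z top at front -152',np.polyval(c,-152).round(1),'res',r.std().round(2), s.min(),s.max())
for f in sys.argv[1:]: fit(f)
E
python3 lid.py w8 w10
```

```text
w8 1993 angle 0.0038 z at hinge 80.2 z top at front -152 80.7 res 0.46 -151.64304981432446 -99.49202302655168
w10 1938 angle 0.1202 z at hinge 79.8 z top at front -152 98.1 res 0.46 -149.75801060977852 -98.9221396011906
```

>>> servo_tool(rows="-0.01 0 -0.08 0 0.007 0 1.6;-0.02 0 -0.16 0 0.013 0 1.6;-0.03 0 -0.25 0 0.02 0 1.6;-0.05 0 -0.33 0 0.027 0 1.6;-0.06 0 -0.41 0 0.033 0 1.6;-0.07 0 -0.5 0 0.04 0 1.6;-0.09 0 -0.6 0 0.049 0 1.6;-0.09 0 -0.6 0 0.049 0 1.6;-0.09 0 -0.6 0 0.049 0 1.6")

```text
time: 21.5
tool_pos: [537.9, 238.4, 109.0]
tool_rot: [[-0.975, 0.142, -0.172], [0.14, 0.99, 0.025], [0.173, 0.0, -0.985]]
ft_force: [3.0, 4.3, -1.5]
finger_gap: 23.0
```

```bash
python3 -c "
from h import *
snap('wrist','w11'); p,d=snap('side','s11'); cv2.imwrite('pics/s11z.png',cv2.resize(p[90:200,200:330,::-1],None,fx=5,fy=5,interpolation=cv2.INTER_CUBIC)); p,d=snap('top','t11')
"; python3 lid.py w11; python3 arc.py | head -2
```

```text
w11 1962 angle 0.1665 z at hinge 80.0 z top at front -152 105.5 res 0.46 -148.36609095285354 -97.76026905483478
[537.92757809 238.38226536 109.03389123] [ 2.27343464  4.46026645 -1.91691966] 21.65
th0 0.16020682797715113 tilt 0.17401896832419492
```

View pics/s11z.png

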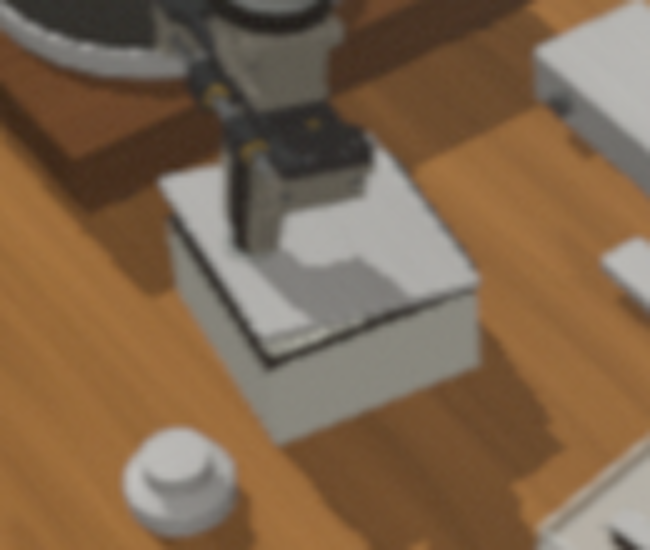

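View pics/t11.png

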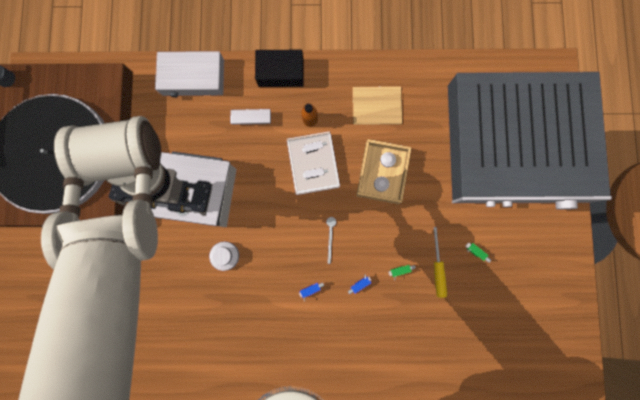

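The lid angle measures about 0.163 (front edge up about 25 mm). Both strays are in their bins in the top view and the bystanders haven't moved. I'll hold briefly, then hand in.

>>> servo_tool(rows="0 0 0 0 0 0 1.6;0 0 0 0 0 0 1.6;0 0 0 0 0 0 1.6;0 0 0 0 0 0 1.6")

```text
time: 22.05
tool_pos: [537.9, 238.4, 109.0]
tool_rot: [[-0.975, 0.142, -0.171], [0.14, 0.99, 0.025], [0.173, 0.0, -0.985]]
ft_force: [2.1, 4.4, -1.1]
finger_gap: 22.9
```

```bash
python3 -c "
from h import *
snap('wrist','w12')"; python3 lid.py w12; python3 -c "
from h import *
print(workorder.finish_job()); o=get_obs(); print(o['time'],o['tool_pos'],o['finger_gap'])"
```

```text
w12 1920 angle 0.1687 z at hinge 79.8 z top at front -152 105.7 res 0.46 -148.38634864396317 -97.76672780398088
the job is handed in; nothing more can be done
None
the job is handed in; nothing more can be done
```

The job is handed in, at about 22 s of the 64 s. The stray cartridge lies in the clear tray and the stray adapter in the bamboo box, each beside its fellow and both let go. The case lid is held ajar by its knob.

- **Seal:** I eased the lid off in steps of about 0.5 to 1 mm. The pull peaked at about 13 N, then dropped gradually and the lid did not jump.
- **Lid angle:** The last checks differ slightly. The wrist depth fit gave 0.167 to 0.169 rad, or about 0.163 to 0.165 after taking off the 0.004 it read with the lid shut. That puts the front edge about 25 mm up. The tool's position on the arc gave 0.160 and its tilt 0.174.
- **Grip and forces:** The gripper still held the knob, with a 23 mm gap and 45 N squeeze. About 4 N of sideways force on the wrist remained. The highest wrist force I read was about 14 N.
- **Everything else:** The last top view showed both pairs in their bins and none of the other things visibly moved. The arm hid part of the case and turntable in that view.

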